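Switch on the dental bench supply unit with its key

ROBOT

A 6-joint arm with a two-finger parallel gripper is mounted at the origin on the work surface. World frame = base frame: x ahead of the robot, y to its left, z up, the work surface at z = 0. Lengths are in m, angles in rad, forces in N, time in s.
With the tool pointing down it reaches from about 0.35 to 0.775 m from the base axis. Payload 5.5 kg.
Tool frame: the origin (TCP) lies at the very end of the fingers, on their centre line; the grasp point (between the pads) lies behind it (env.hold_point_z is the z of the grasp point in the tool frame, in m); z points along the fingers, y is the line along which they close (so a half turn about z gives the same grasp; the last joint's range is limited). The gripper opens to 85 mm and grips with 20 to 120 N. Pads are 22 mm wide; open, the fingers measure 114 mm over their backs; the gripper's body (76 mm by 85 mm) begins 54 mm behind the grasp point. The pads swing forward as they close: fully open they stand 13 mm farther back than shut.
Start: joints at [1.201, 0.313, 0.046, 1.304, 0, 1.431], TCP at [0.131, 0.56, 0.231] pointing down, gripper open.
Joint ranges: [-2.76, 2.76], [-0.86, 1.69], [-1.03, 1.26], [-2.2, 2.34], [-1.47, 1.5], [-3.14, 3.14]. Speed limits (rad/s): [2.57, 2.57, 3.14, 3.14, 3.14, 3.14].

INTERFACE

Orientations are given as a unit quaternion [w, x, y, z].
In Python, from workcell import env gives the robot as it stands.
- The arm moves only by the tool arm_command, never from a script. Its argument "rows" is a list of rows, each an object with "delta_pos": the shift along the tool's x, y, z scaled (see below), a list of three; "rot": the turn, a rotation vector about the tool's x, y, z scaled (see below), a list of three; "fingers": the closure, from 0 (fully open) to 1 (shut). A call has 1 to 20 rows; each row shifts and turns the commanded pose from where the row before left it, along the tool's axes as they then stand; what a row does not reach is not made up. The controller multiplies each number of a shift by 0.02 m and each number of a turn by 360 degrees. A row lasts 1/10 s, in which the tool goes at most 50 mm and 8.59 degrees, less where a joint would pass 70% of its speed; a pose out of reach is approached as far as the arm can. A call with a number of a shift or a turn outside -1 to 1 is refused whole. A call with a gripper value outside its range is refused whole. The fingers move at their own pace and stop on an object; "squeeze" is the grip in N (left out, the last holds). Time passes only in rows, so rows that do not move let the fingers close. It gives the time, the measured TCP pose, the force and the opening at its end, in the units of the state.
- env.get_state(): the state, without advancing time (a new reading comes with each control period).
- env.read_camera(name): name is "side" or "top"; returns (picture, depth): 400x640x3 uint8, blue, green, red; 400x640 float32, m along the optical axis (not along the pixel's ray), 0 where there is no reading.
- env.get_calibration(name): a dict with "mtx" (3x3 intrinsics, pixels), "R" (3x3) and "t" (3): a world point X has camera coordinates R X + t. Camera axes: x right, y down, z forward; pixel columns grow to the right and rows downward; lengths in m; the calibration is good to about 2 mm. A picture is of the moment at which its call begins. get_calibration takes no time and is no camera call.
- env.hand_in(): hands the job in, once; it reports no verdict.
The state is a dict: "clock": time; "joint_pos": joint angles; "qvel": joint speeds; "tau": joint torques, N m; "tcp_pos": TCP position; "orientation": TCP orientation; "wrist_force": force on the tool from outside, world axes, zero at the start; "ft_torque": the same for the moment, N m; "finger_gap": finger opening in m.
Only numpy, scipy, OpenCV 4.12 (cv2) and the standard library are available. Lean on these libraries where they do the work, as an engineer would, in place of code of your own. Each camera call takes 0.05 s, during which the arm holds its last target. There are 200 camera calls.

TASK

Switch on the white supply unit on the dental lab bench: take the key with the flat grip out of its wooden block, put it fully home in the slotted keyhole on top of the unit, then turn it clockwise (seen from above) to its stop and leave it there in the keyhole. Leave the other key, the one with the round grip, in its block.

Things in the scene. Friction and masses are not known exactly. Their poses are not given: they have to be found in the camera images.
- key_grip (a point): Right key, upright in a fixed 34 mm high wooden block, blade loose in its slot. Down: flat grip 36 (x) x 10 (y) x 44 mm tall, round-topped (a narrow bar from above); collar 36 x 20 x 6 mm resting on the block; blade 24 (x) x 10 (y) x 26 mm, last 10 mm tapering to 13 x 4. Point: in the grip on the key's axis, 24 mm above the collar, 56 mm above the blade's tip; z up. Same after a half turn about z.
- keyhole (a point): Centre of the slot's mouth in the steel barrel (48 mm across) that stands 6 mm above the top of the white unit (fixed, 180 x 150 x 60 mm). Slot 30 mm long (this x) by 15 mm wide (y), over 26 mm deep; z up; the frame turns with the barrel. Key home: collar on the barrel's face, key's grip point 30 mm above this point. The loose key turns about 0.2 rad before it drives the barrel.
- switch (a joint): The switch barrel's angle about its vertical axis, rad: grows clockwise seen from above; off is 0 to 0.15 (as found), on is its stop at 1.2. Light friction (about 0.06 N m), no spring: it stays where it is left.
- round_grip (a point): The wrong key, with a round grip (28 mm diameter, 44 mm tall), standing in a like wooden block; its round 16 mm shank does not fit the keyhole. This point is on its axis in the grip, 24 mm above its collar's top; z up. To be left alone.

How it is judged:
By the outcome, as a careful person would: the job done as asked, in the order asked, and still so for the second after the job is handed in, with the robot touching nothing.
It also fails if it takes over 45 s, if anything falls off the work surface, if the arm or the gripper's body presses on something with over 40 N, if the wrist force passes 120 N, or if a joint passes its speed limit or range.

## Working session

There is one attempt and no reset: what is moved stays moved. The work goes in short steps, Python scripts to look and compute and a tool call to move; the robot and the scene stay as the last step left them, time stands still between calls to the robot, and variables do not carry over. Pictures are saved under pics/ and viewed, on a budget of 10 in all, crops included, one or two more only if the job needs it, and the job is handed in when it is done.

Besides the shell and the picture viewer there is one more tool, called after "Call:" as name(argument=value, ...), one argument or row to a line, values as JSON. arm_command: Moves the arm, as the interface text tells. Shifts and turns lie within -1 to 1; 1 stands for 0.02 m of shift or 360 degrees of turn. Its arguments: {"type":"object","properties":{"rows":{"type":"array","items":{"type":"object","properties":{"delta_pos":{"type":"array","items":{"type":"number","minimum":-1,"maximum":1}},"rot":{"type":"array","items":{"type":"number","minimum":-1,"maximum":1}},"fingers":{"type":"number"}}}},"squeeze":{"type":"number"}},"required":["rows"]}

```bash
ls; mkdir -p pics; python3 - <<'E'
from workcell import env
import cv2,numpy as np
s=env.get_state();print({k:np.round(v,3) for k,v in s.items()},env.hold_point_z)
for n in("top","side"):
    im,d=env.read_camera(n);cv2.imwrite(f"pics/{n}0.png",im);np.save(f"pics/{n}0.npy",d)
    c=env.get_calibration(n);print(n,c,-np.array(c["R"]).T@c["t"])
E
```

```text
pics
{'clock': np.float64(0.0), 'joint_pos': array([1.201, 0.314, 0.045, 1.304, 0.   , 1.431]), 'qvel': array([ 0.   , -0.   ,  0.001,  0.002,  0.001,  0.   ]), 'tau': array([-0.0000e+00, -4.8063e+01,  2.9853e+01,  1.9000e-02, -0.0000e+00,
        0.0000e+00]), 'tcp_pos': array([0.131, 0.559, 0.23 ]), 'orientation': array([-0.   ,  0.115,  0.993, -0.001]), 'wrist_force': array([0.674, 0.129, 0.169]), 'ft_torque': array([-0.004, -0.035,  0.009]), 'finger_gap': np.float64(0.085)} -0.0187
top {'mtx': array([[491.00728702,   0.        , 321.4961476 ],
       [  0.        , 491.00728702, 200.00731321],
       [  0.        ,   0.        ,   1.        ]]), 'R': array([[-0.02646977, -0.99932548,  0.02545458],
       [-0.99322813,  0.02340964, -0.1137975 ],
       [ 0.11312486, -0.02829439, -0.99317783]]), 't': array([-0.0022799 ,  0.56038639,  1.0387956 ])} [0.43901757 0.01399529 1.09553736]
side {'mtx': array([[383.06735423,   0.        , 318.79968697],
       [  0.        , 383.06735423, 203.22755229],
       [  0.        ,   0.        ,   1.        ]]), 'R': array([[ 0.99679473, -0.07764289, -0.01928359],
       [-0.06226211, -0.60153276, -0.79641808],
       [ 0.05023649,  0.79506598, -0.6044389 ]]), 't': array([-0.52892457,  0.10207581,  0.84372465])} [ 0.49119892 -0.65048206  0.58107545]
```

View pics/top0.png

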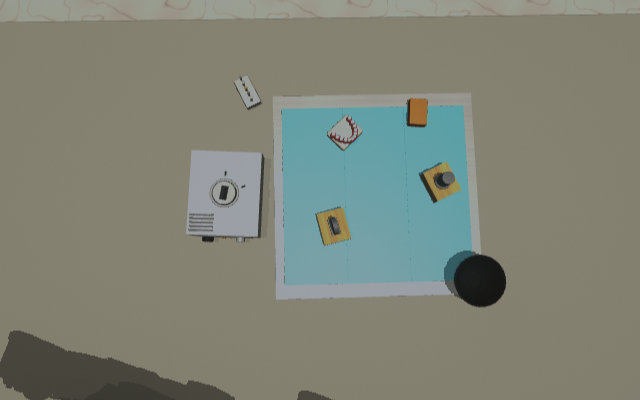

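View pics/side0.png

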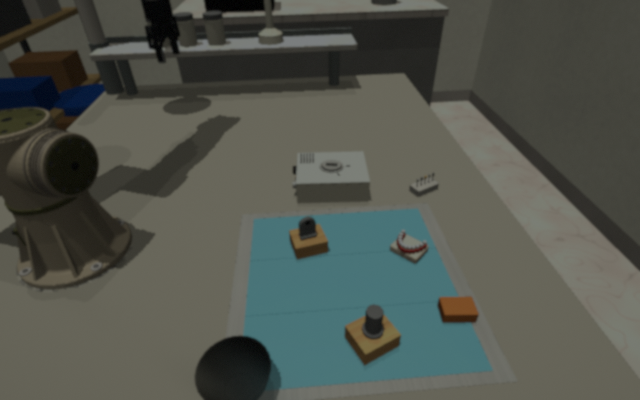

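The top view shows the flat-grip key's block at about (334,226), the barrel at (224,193) on the white unit, and the round key at (444,180). The side view agrees: flat key at (307,230), unit at (332,168). Next I'll measure both and make a magnified crop.

```bash
cat > h.py <<'E'
import cv2,numpy as np
from workcell import env
def ray(n,uv,z):
    "pixels (N,2) -> world points on the plane at height z"
    c=env.get_calibration(n);R=np.array(c["R"]);K=np.array(c["mtx"]);o=-R.T@c["t"]
    uv=np.atleast_2d(np.float64(uv));d=np.c_[uv,np.ones(len(uv))]@np.linalg.inv(K).T@R
    return o+d*((z-o[2])/d[:,2])[:,None]
def cloud(n,d):
    "depth -> world xyz image"
    c=env.get_calibration(n);R=np.array(c["R"]);K=np.array(c["mtx"])
    v,u=np.mgrid[:d.shape[0],:d.shape[1]]
    p=np.stack([u,v,np.ones_like(u)],-1)@np.linalg.inv(K).T*d[...,None]
    return (p-np.array(c["t"]))@R
E
python3 - <<'E'
from h import *
im=cv2.imread("pics/top0.png");d=np.load("pics/top0.npy");P=cloud("top",d)
a=im[200:252,308:360];b=im[165:221,195:251]
cv2.imwrite("pics/crop1.png",np.hstack([cv2.resize(a,(390,390),interpolation=2),cv2.resize(b,(390,390),interpolation=2)]))
hsv=cv2.cvtColor(im,cv2.COLOR_BGR2HSV)
def rect(m,z,name):
    cs,_=cv2.findContours(m.astype(np.uint8),0,2)
    for c in cs:
        if cv2.contourArea(c)<15: continue
        w=ray("top",c[:,0,:],z)[:,:2]
        r=cv2.minAreaRect((w*1000).astype(np.float32));print(name,np.round(r[0],1),np.round(r[1],1),round(r[2],1),"px",c[:,0].mean(0).round())
wood=(hsv[...,0]>12)&(hsv[...,0]<28)&(hsv[...,1]>130)
m=wood.copy();m[:,:270]=0
rect(cv2.morphologyEx(m.astype(np.uint8),3,np.ones((9,9))),.034,"block")
# key grip by depth
k=np.zeros(d.shape,bool);k[205:245,312:355]=1
z=P[...,2];print("heights",np.round(z[226,322:346],3))
rect(k&(z>.060)&(d>0),.078,"grip")
b=np.zeros(d.shape,bool);b[140:250,180:275]=1
rect(b&(z>.045),.06,"unit")
g=cv2.cvtColor(im,6);print(g[180:206,210:240])
E
```

```text
block [503.1 -40.2] [66.4 58.2] 13.3 px [332. 225.]
block [ 593.4 -276.2] [65.8 46.7] 25.1 px [437. 183.]
block [ 754.3 -237.1] [36.  57.6] 87.1 px [420. 111.]
heights [0.031 0.038 0.035 0.029 0.033 0.032 0.032 0.038 0.037 0.038 0.071 0.082
 0.08  0.079 0.083 0.084 0.039 0.031 0.033 0.035 0.033 0.03  0.033 0.032]
grip [500.7 -40.7] [34.8 11. ] 15.1 px [334. 226.]
unit [575.8 190.2] [153.7 183.3] 86.4 px [226. 212.]
[[158 158 158 159 158 158 140 143 141 142 130 134 126 126 115 122 124 137
  135 137 126 119 141 159 158 160 159 159 159 159]
 [159 158 158 158 159 147 129 139 134 117 119 117 125 128 118 125 106 123
   99 118 139 136 132 140 158 159 159 159 159 159]
 [158 158 158 159 143 147 130 123 130 121 139 144 158 158 158 158 144 145
  121 103 113 115 140 133 140 141 159 159 158 159]
 [159 159 159 143 141 130  98 125 153 158 158 157 157 157 158 158 158 157
  158 144 132  71 103 139 139 119 158 159 158 159]
 [158 159 145 140 139  79 122 158 158 157 158 158 144 159 159 157 158 158
  158 158 157 122  88 100 144 127 139 159 159 159]
 [160 147 135 140 101 120 158 157 158 157 157 143  95 11
[... 1869 characters left out ...]
140 140 126 116 158 158
  157 158 158 132  77  59 125 139 111 142 159 159]
 [159 158 116 141 123  78  98 146 158 158 159 159 159 158 158 160 158 158
  156 158 132  76  55 110 144 117 135 159 160 159]
 [158 158 133 124 138 121  89  96 137 151 159 159 158 158 159 159 159 157
  131 117  78  81 111 144 122 138 159 159 159 159]
 [159 159 159 141 121 139 138  92  95 114 132 124 133 132 133 133 117 116
   77  56  95 133 131 135 134 159 158 158 159 159]
 [159 158 160 159 138 128 141 134 122 105  97  72  77  78  78  78  53  74
   95 116 139 138 106 140 160 159 160 159 159 159]
 [159 158 159 159 159 146 142 127 132 132 129 121 110 105 107 113 116 128
  126 136 137 139 131 159 158 160 159 159 159 159]]
```

View pics/crop1.png

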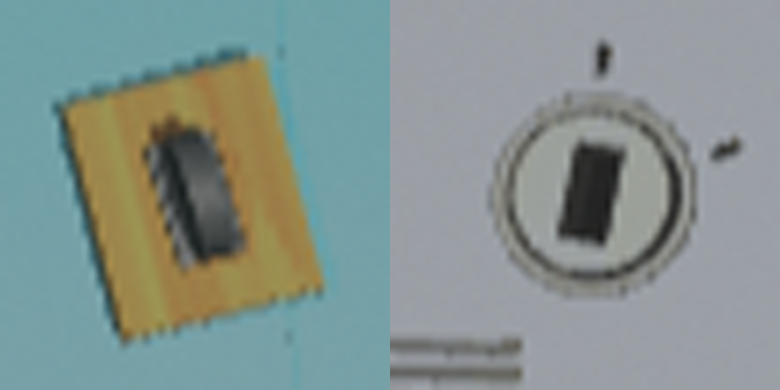

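The left crop shows the key leaning about 15° counter-clockwise, centred in its block. The right crop shows the slot leaning about 10° clockwise, with the off mark above it and the on mark to its right. Now the finer numbers and the first move.

```bash
cat >> h.py <<'E'
from scipy.spatial.transform import Rotation as Ro
def plan(target,yaw_y):
    "units to go, in tool axes as they stand (shift first, then turn about tool z)"
    s=env.get_state();w,x,y,z=s["orientation"];R=Ro.from_quat([x,y,z,w]).as_matrix()
    yy=np.degrees(np.arctan2(R[1,1],R[0,1]))
    print("tcp",s["tcp_pos"].round(4),"yaw_y",yy.round(2),"tilt",R[:,2].round(4),"F",s["wrist_force"].round(1),"T",s["ft_torque"].round(2),"gap",s["finger_gap"].round(4),"t",s["clock"].round(2))
    print("shift units",(R.T@(np.array(target)-s["tcp_pos"])/.02).round(2),"rot z units",round(-(yaw_y-yy)/360,4))
E
python3 - <<'E'
from h import *
im=cv2.imread("pics/top0.png");d=np.load("pics/top0.npy");P=cloud("top",d);z=P[...,2]
k=np.zeros(d.shape,bool);k[205:245,312:355]=1
q=P[k&(z>.068)];print("grip cloud",q.mean(0).round(4),len(q),q[:,2].max())
g=cv2.cvtColor(im,6)
m=(g<100).astype(np.uint8);b=np.zeros_like(m);b[184:202,217:231]=1
c=max(cv2.findContours(m*b,0,1)[0],key=cv2.contourArea)
r=cv2.minAreaRect((ray("top",c[:,0],.066)[:,:2]*1000).astype(np.float32));print("slot",r)
big=(g<125).astype(np.uint8)  # barrel ring
mm=np.zeros_like(big);mm[178:208,208:242]=1
c=np.argwhere((big*mm)>0)[:,::-1];h=cv2.convexHull(c.astype(np.int32))
print("ring",cv2.minEnclosingCircle((ray("top",h[:,0],.063)[:,:2]*1000).astype(np.float32)))
ok=np.zeros(d.shape,bool);ok[185:200,212:216]=1;print("barrel z",np.median(z[ok]), "unit z",np.median(z[215:230,235:255]),"table",np.median(z[300:350,100:200]))
plan([.501,-.0405,.15],105)
E
```

```text
grip cloud [ 0.4977 -0.0375  0.1362] 88 1.0955373579614562
slot ((577.58154296875, 190.55796813964844), (14.448542594909668, 29.139638900756836), 78.52832794189453)
ring ((577.8434448242188, 185.91578674316406), 34.24457931518555)
barrel z 0.06394623479096234 unit z 0.05848501764251417 table -0.0009151992258444044Traceback (most recent call last):
  File "<stdin>", line 14, in <module>
  File "h.py", line 19, in plan
    print("tcp",s["tcp_pos"].round(4),"yaw_y",yy.round(2),"tilt",R[:,2].round(4),"F",s["wrist_force"].round(1),"T",s["ft_torque"].round(2),"gap",s["finger_gap"].round(4),"t",s["clock"].round(2))
                                                                                                                                                 ^^^^^^^^^^^^^^^^^^^^^
AttributeError: 'float' object has no attribute 'round'
```

Call:
arm_command(
  rows=[
    {"delta_pos": [-0.99,-0.99,0],"rot": [0,0,0],"fingers": 0},
    {"delta_pos": [-0.99,-0.99,0],"rot": [0,0,0],"fingers": 0},
    {"delta_pos": [-0.99,-0.99,0],"rot": [0,0,0],"fingers": 0},
    {"delta_pos": [-0.99,-0.99,0],"rot": [0,0,0],"fingers": 0},
    {"delta_pos": [-0.99,-0.99,0],"rot": [0,0,0],"fingers": 0},
    {"delta_pos": [-0.99,-0.99,0],"rot": [0,0,0],"fingers": 0},
    {"delta_pos": [-0.99,-0.99,0],"rot": [0,0,0],"fingers": 0},
    {"delta_pos": [-0.99,-0.99,0],"rot": [0,0,0],"fingers": 0},
    {"delta_pos": [-0.99,-0.99,0],"rot": [0,0,0],"fingers": 0},
    {"delta_pos": [-0.99,-0.99,0],"rot": [0,0,0],"fingers": 0},
    {"delta_pos": [-0.99,-0.99,0],"rot": [0,0,0],"fingers": 0},
    {"delta_pos": [-0.99,-0.99,0],"rot": [0,0,0],"fingers": 0},
    {"delta_pos": [-0.99,-0.99,0],"rot": [0,0,0],"fingers": 0},
    {"delta_pos": [-0.99,-0.99,0],"rot": [0,0,0],"fingers": 0},
    {"delta_pos": [-0.99,-0.99,0],"rot": [0,0,0],"fingers": 0},
    {"delta_pos": [-0.99,-0.99,0],"rot": [0,0,0],"fingers": 0},
    {"delta_pos": [-0.99,-0.99,0],"rot": [0,0,0],"fingers": 0},
    {"delta_pos": [-0.99,-0.99,0],"rot": [0,0,0],"fingers": 0},
    {"delta_pos": [-0.99,-0.99,0],"rot": [0,0,0],"fingers": 0},
    {"delta_pos": [-0.99,-0.99,0],"rot": [0,0,0],"fingers": 0},
  ],
)

```text
clock: 2.1
tcp_pos: [0.4266, 0.0831, 0.231]
orientation: [-0.0, 0.115, 0.993, 0.0]
wrist_force: [0.4, 1.0, 0.5]
finger_gap: 0.085
```

```bash
sed -i 's/s\["finger_gap"\].round(4)/round(s["finger_gap"],4)/;s/s\["clock"\].round(2)/round(s["clock"],2)/' h.py; python3 -c "
from h import *
plan([.501,-.0405,.15],105)"
```

```text
tcp [0.4266 0.0831 0.231 ] yaw_y 76.83 tilt [-6.e-04  2.e-04 -1.e+00] F [0.4 1.  0.5] T [ 0.01 -0.03  0.01] gap 0.085 t 2.1
shift units [-5.03 -5.17  4.05] rot z units -0.0783
```

Call:
arm_command(
  rows=[
    {"delta_pos": [-0.84,-0.86,0.5],"rot": [0,0,0],"fingers": 0},
    {"delta_pos": [-0.84,-0.86,0.5],"rot": [0,0,0],"fingers": 0},
    {"delta_pos": [-0.84,-0.86,0.5],"rot": [0,0,0],"fingers": 0},
    {"delta_pos": [-0.84,-0.86,0.5],"rot": [0,0,0],"fingers": 0},
    {"delta_pos": [-0.84,-0.86,0.5],"rot": [0,0,0],"fingers": 0},
    {"delta_pos": [-0.83,-0.87,0.5],"rot": [0,0,0],"fingers": 0.3},
    {"delta_pos": [0,0,0.2],"rot": [0,0,-0.0196],"fingers": 0.3},
    {"delta_pos": [0,0,0.2],"rot": [0,0,-0.0196],"fingers": 0.3},
    {"delta_pos": [0,0,0.2],"rot": [0,0,-0.0196],"fingers": 0.3},
    {"delta_pos": [0,0,0.2],"rot": [0,0,-0.0195],"fingers": 0.3},
    {"delta_pos": [0,0,0],"rot": [0,0,0],"fingers": 0.3},
  ],
)

```text
clock: 3.2
tcp_pos: [0.5, -0.0393, 0.1543]
orientation: [-0.001, -0.131, 0.991, 0.0]
wrist_force: [-0.2, 0.6, 0.0]
finger_gap: 0.0597
```

```bash
python3 - <<'E'
from h import *
plan([.5007,-.0407,.046],105)
a,_=env.read_camera("top");b,_=env.read_camera("side")
b=b[150:300,230:390]
cv2.imwrite("pics/pre.png",np.hstack([cv2.resize(a[160:285,270:395],(400,400)),cv2.resize(b,(400,400))]))
E
```

```text
tcp [ 0.5    -0.0393  0.1543] yaw_y 105.03 tilt [-1.9e-03  5.0e-04 -1.0e+00] F [-0.2  0.6  0. ] T [-0.01 -0.   -0.03] gap 0.0597 t 3.2
shift units [-0.02 -0.08  5.42] rot z units 0.0001
```

View pics/pre.png

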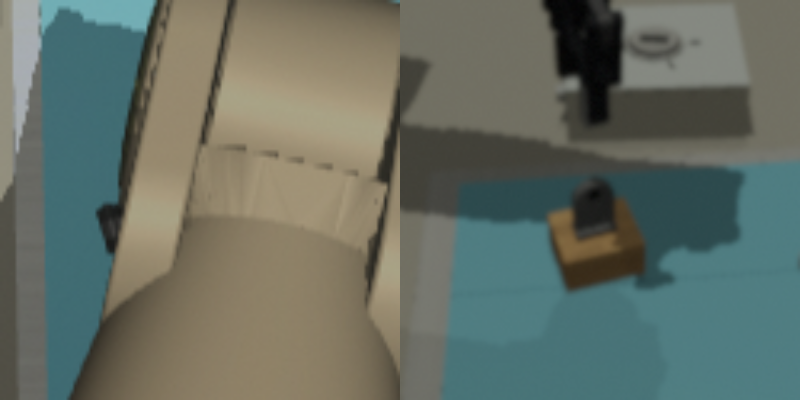

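The side view shows the fingers at (597,110) directly above the key at (595,205), so I'm descending and gripping.

Call:
arm_command(
  rows=[
    {"delta_pos": [0,-0.08,0.9],"rot": [0,0,0],"fingers": 0.3},
    {"delta_pos": [0,0,0.9],"rot": [0,0,0],"fingers": 0.3},
    {"delta_pos": [0,0,0.9],"rot": [0,0,0],"fingers": 0.3},
    {"delta_pos": [0,0,0.9],"rot": [0,0,0],"fingers": 0.3},
    {"delta_pos": [0,0,0.9],"rot": [0,0,0],"fingers": 0.3},
    {"delta_pos": [0,0,0.9],"rot": [0,0,0],"fingers": 0.3},
    {"delta_pos": [0,0,0],"rot": [0,0,0],"fingers": 1},
    {"delta_pos": [0,0,0],"rot": [0,0,0],"fingers": 1},
    {"delta_pos": [0,0,0],"rot": [0,0,0],"fingers": 1},
    {"delta_pos": [0,0,0],"rot": [0,0,0],"fingers": 1},
    {"delta_pos": [0,0,0],"rot": [0,0,0],"fingers": 1},
    {"delta_pos": [0,0,0],"rot": [0,0,0],"fingers": 1},
  ],
  squeeze=60,
)

```text
clock: 4.5
tcp_pos: [0.5023, -0.0412, 0.0485]
orientation: [0.001, -0.131, 0.991, -0.0]
wrist_force: [-0.1, -0.1, 7.1]
finger_gap: 0.0094
```

```bash
python3 - <<'E'
from h import *
plan([.5007,-.0407,.16],105)
E
```

```text
tcp [ 0.5023 -0.0412  0.0485] yaw_y 105.01 tilt [ 2.5e-03 -5.0e-04 -1.0e+00] F [-0.1 -0.1  7.1] T [ 0.12  0.1  -0.01] gap 0.0094 t 4.5
shift units [ 0.06  0.04 -5.57] rot z units 0.0
```

Call:
arm_command(
  rows=[
    {"delta_pos": [0,0,-0.4],"rot": [0,0,0],"fingers": 1},
    {"delta_pos": [0,0,-0.8],"rot": [0,0,0],"fingers": 1},
    {"delta_pos": [0,0,-1],"rot": [0,0,0],"fingers": 1},
    {"delta_pos": [0,0,-1],"rot": [0,0,0],"fingers": 1},
    {"delta_pos": [0,0,-1],"rot": [0,0,0],"fingers": 1},
    {"delta_pos": [0,0,-0.8],"rot": [0,0,0],"fingers": 1},
    {"delta_pos": [0,0,0],"rot": [0,0,0],"fingers": 1},
    {"delta_pos": [0,0,0],"rot": [0,0,0],"fingers": 1},
  ],
)

```text
clock: 5.3
tcp_pos: [0.5012, -0.041, 0.1473]
orientation: [0.0, -0.131, 0.991, -0.0]
wrist_force: [0.2, 0.4, -0.4]
finger_gap: 0.0088
```

```bash
python3 - <<'E'
from h import *
plan([.5776,.1906,.15],78.5)
E
```

```text
tcp [ 0.5012 -0.041   0.1473] yaw_y 105.02 tilt [ 5.e-04 -1.e-04 -1.e+00] F [ 0.2  0.4 -0.4] T [0.01 0.01 0.03] gap 0.0088 t 5.3
shift units [-6.69 10.2  -0.13] rot z units 0.0737
```

Call:
arm_command(
  rows=[
    {"delta_pos": [-0.61,0.93,0],"rot": [0,0,0],"fingers": 1},
    {"delta_pos": [-0.61,0.93,0],"rot": [0,0,0],"fingers": 1},
    {"delta_pos": [-0.61,0.93,0],"rot": [0,0,0],"fingers": 1},
    {"delta_pos": [-0.61,0.93,0],"rot": [0,0,0],"fingers": 1},
    {"delta_pos": [-0.61,0.93,0],"rot": [0,0,0],"fingers": 1},
    {"delta_pos": [-0.61,0.93,0],"rot": [0,0,0],"fingers": 1},
    {"delta_pos": [-0.61,0.93,0],"rot": [0,0,0],"fingers": 1},
    {"delta_pos": [-0.61,0.93,0],"rot": [0,0,0],"fingers": 1},
    {"delta_pos": [-0.61,0.92,0],"rot": [0,0,0],"fingers": 1},
    {"delta_pos": [-0.6,0.92,0],"rot": [0,0,0],"fingers": 1},
    {"delta_pos": [-0.6,0.92,0],"rot": [0,0,0],"fingers": 1},
    {"delta_pos": [0,0,0],"rot": [0,0,0.0184],"fingers": 1},
    {"delta_pos": [0,0,0],"rot": [0,0,0.0184],"fingers": 1},
    {"delta_pos": [0,0,0],"rot": [0,0,0.0184],"fingers": 1},
    {"delta_pos": [0,0,0],"rot": [0,0,0.0184],"fingers": 1},
    {"delta_pos": [0,0,0],"rot": [0,0,0],"fingers": 1},
    {"delta_pos": [0,0,0],"rot": [0,0,0],"fingers": 1},
  ],
)

```text
clock: 7.0
tcp_pos: [0.5769, 0.1906, 0.1461]
orientation: [-0.001, 0.099, 0.995, -0.0]
wrist_force: [0.1, -0.3, -1.1]
finger_gap: 0.009
```

```bash
python3 - <<'E'
from h import *
plan([.5776,.1906,.11],78.5)
b,_=env.read_camera("side");cv2.imwrite("pics/side2raw.png",b)
c=env.get_calibration("side")
for p in([.5776,.1906,.066],[.5776,.1906,.1473-.0405],[.5776,.1906,.1473-.0145]):
    x=np.array(c["mtx"])@(np.array(c["R"])@p+c["t"]);print((x/x[2])[:2].round(1))
cv2.imwrite("pics/side2.png",cv2.resize(b[90:210,260:420],(800,600),interpolation=2))
E
```

```text
tcp [0.5769 0.1906 0.1461] yaw_y 78.68 tilt [-1.9e-03 -3.0e-04 -1.0e+00] F [ 0.1 -0.3 -1.1] T [-0.01 -0.01 -0.01] gap 0.009 t 7.0
shift units [-0.04  0.01  1.81] rot z units 0.0005
[330.8 163.9]
[330.8 149.9]
[330.8 140.6]
```

View pics/side2.png

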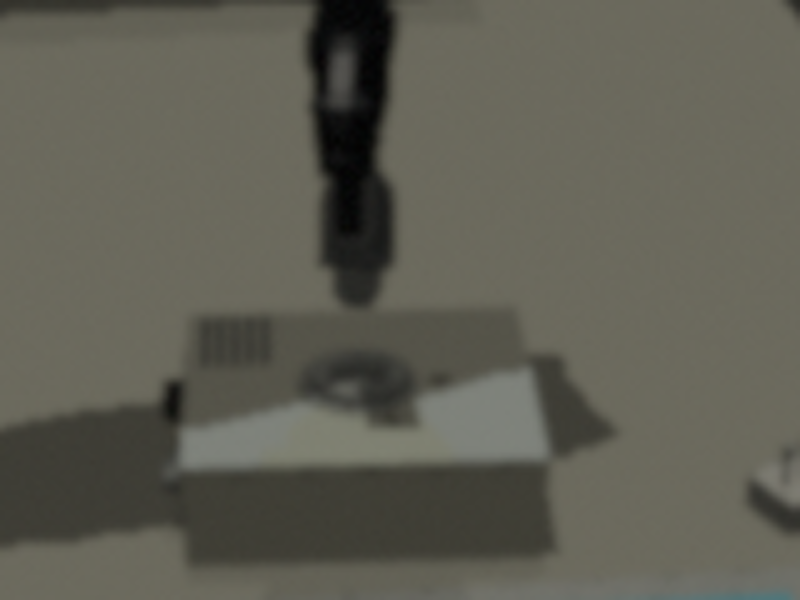

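The key hangs upright. Its collar is centred at crop x≈358 and the blade tip at (356,300), above the barrel ring centred at about (357,378). I'll check this numerically before inserting.

```bash
python3 - <<'E'
import cv2,numpy as np
g=cv2.cvtColor(cv2.imread("pics/side2raw.png"),6)
for r in (136,138,140,142,144,146,148,150): print(r,g[r,318:346])
for r in range(158,174,2): print(r,g[r,314:348])
E
```

```text
136 [104 105 104 104 100  87  63  41  30  22  15  14  14  18  25  32  32  27
  26  34  60  86 100 104 105 105 104 105]
138 [105 105 104 104 100  87  63  40  31  30  30  29  29  31  32  31  28  26
  26  34  59  87 101 103 105 105 105 105]
140 [105 105 105 104 100  86  63  41  33  30  26  30  28  28  29  30  29  27
  28  38  63  87 101 105 105 105 104 104]
142 [105 105 105 104  99  85  66  51  41  33  28  30  28  30  30  29  30  32
  37  49  71  92 101 105 105 104 106 104]
144 [104 105 105 104 104 101  97  89  73  53  42  39  40  37  36  36  37  46
  65  82  95 102 104 105 105 105 104 103]
146 [105 105 105 105 105 104 103  98  80  58  45  42  41  41  40  40  43  56
  78  96 102 104 105 105 105 105 105 104]
148 [104 104 105 104 105 105 103  98  83  63  48  43  40  41  40  41  49  68
  88 101 105 105 105 105 105 105 105 104]
150 [104 104 104 104 103 103 104 102  97  87  70  57  51  47  49  55  70  88
  98 102 104 102 104 103 102 102 103 103]
158 [74 79 82 82 82 82 82 82 83 82 83 82 81 81 81 81 80 81 79 81 80 82 82 82
 82 82 82 82 81 82 83 81 82 82]
160 [74 80 83 82 82 82 81 81 80 80 77 75 74 72 70 68 67 64 65 66 68 69 70 73
 76 78 81 82 81 82 82 83 83 83]
162 [77 81 82 83 82 81 79 76 72 69 66 64 60 58 55 54 53 51 51 51 52 52 54 57
 61 66 70 74 79 82 82 82 83 82]
164 [82 83 82 82 80 78 70 65 63 63 62 58 51 46 45 45 46 46 46 45 43 43 46 52
 59 63 61 62 70 77 80 80 76 75]
166 [82 82 82 81 79 72 65 58 54 56 59 59 61 68 72 73 73 69 61 55 50 48 49 53
 55 56 53 53 62 72 77 75 70 66]
168 [ 83  82  83  83  81  75  69  64  62  60  59  64  72  80  86  88  85  74
  61  52  49  50  48  48  46  48  50  57  67  79  90  99 102 104]
170 [ 87  89  89  93  99 103 101  98  96  91  85  80  76  74  71  68  67  67
  59  52  49  48  47  48  53  57  63  69  85 104 117 123 126 127]
172 [115 119 121 122 125 126 126 125 123 120 117 113 107 103 100  97  96  96
  90  77  66  61  60  57  60  66  70  73  83 102 118 126 128 128]
```

The collar is centred at column 331.05, the blade at 330.9 and the ring at 331.0, so they line up. Inserting now.

Call:
arm_command(
  rows=[
    {"delta_pos": [0,0,0.5],"rot": [0,0,0],"fingers": 1},
    {"delta_pos": [0,0,0.6],"rot": [0,0,0],"fingers": 1},
    {"delta_pos": [0,0,0.5],"rot": [0,0,0],"fingers": 1},
    {"delta_pos": [0,0,0.2],"rot": [0,0,0],"fingers": 1},
    {"delta_pos": [0,0,0.2],"rot": [0,0,0],"fingers": 1},
    {"delta_pos": [0,0,0.2],"rot": [0,0,0],"fingers": 1},
    {"delta_pos": [0,0,0.2],"rot": [0,0,0],"fingers": 1},
    {"delta_pos": [0,0,0],"rot": [0,0,0],"fingers": 1},
  ],
)

```text
clock: 7.85
tcp_pos: [0.5774, 0.1907, 0.0989]
orientation: [-0.0, 0.1, 0.995, -0.0]
wrist_force: [0.0, -0.4, -0.3]
finger_gap: 0.0096
```

```bash
python3 -c "
from h import *
plan([.5776,.1906,.0805],78.5)"
```

```text
tcp [0.5774 0.1907 0.0989] yaw_y 78.52 tilt [-5.e-04 -0.e+00 -1.e+00] F [ 0.  -0.4 -0.3] T [-0.09  0.01 -0.01] gap 0.0096 t 7.85
shift units [-0.01 -0.    0.92] rot z units 0.0001
```

Call:
arm_command(
  rows=[
    {"delta_pos": [0,0,0.2],"rot": [0,0,0],"fingers": 1},
    {"delta_pos": [0,0,0.2],"rot": [0,0,0],"fingers": 1},
    {"delta_pos": [0,0,0.2],"rot": [0,0,0],"fingers": 1},
    {"delta_pos": [0,0,0.15],"rot": [0,0,0],"fingers": 1},
    {"delta_pos": [0,0,0.1],"rot": [0,0,0],"fingers": 1},
    {"delta_pos": [0,0,0],"rot": [0,0,0],"fingers": 1},
  ],
)

```text
clock: 8.45
tcp_pos: [0.5773, 0.1907, 0.0819]
orientation: [-0.0, 0.1, 0.995, -0.0]
wrist_force: [-0.9, -0.3, -0.1]
finger_gap: 0.0091
```

```bash
python3 -c "
from h import *
plan([.5776,.1906,.0805],78.5)"
```

```text
tcp [0.5773 0.1907 0.0819] yaw_y 78.53 tilt [-6.e-04 -0.e+00 -1.e+00] F [-0.9 -0.3 -0.1] T [ 0.01  0.   -0.03] gap 0.0091 t 8.45
shift units [-0.01 -0.    0.07] rot z units 0.0001
```

Call:
arm_command(
  rows=[
    {"delta_pos": [0,0,0.05],"rot": [0,0,0],"fingers": 1},
    {"delta_pos": [0,0,0.05],"rot": [0,0,0],"fingers": 1},
    {"delta_pos": [0,0,0],"rot": [0,0,0],"fingers": 1},
  ],
)

```text
clock: 8.75
tcp_pos: [0.5778, 0.1908, 0.0806]
orientation: [0.0, 0.1, 0.995, 0.0]
wrist_force: [0.6, 0.1, 1.0]
finger_gap: 0.0091
```

Call:
arm_command(
  rows=[
    {"delta_pos": [0,0,0.05],"rot": [0,0,0],"fingers": 1},
    {"delta_pos": [0,0,0.05],"rot": [0,0,0],"fingers": 1},
    {"delta_pos": [0,0,0],"rot": [0,0,0],"fingers": 1},
  ],
)

```text
clock: 9.05
tcp_pos: [0.5779, 0.1908, 0.0805]
orientation: [0.001, 0.1, 0.995, 0.0]
wrist_force: [-4.9, 0.1, 12.4]
finger_gap: 0.0091
```

Seated, with 12 N of contact at the predicted height. I'll ease off slightly and turn clockwise.

Call:
arm_command(
  rows=[
    {"delta_pos": [0,0,-0.06],"rot": [0,0,0],"fingers": 1},
    {"delta_pos": [0,0,0],"rot": [0,0,0.015],"fingers": 1},
    {"delta_pos": [0,0,0],"rot": [0,0,0.015],"fingers": 1},
    {"delta_pos": [0,0,0],"rot": [0,0,0.015],"fingers": 1},
    {"delta_pos": [0,0,0],"rot": [0,0,0.015],"fingers": 1},
    {"delta_pos": [0,0,0],"rot": [0,0,0.015],"fingers": 1},
    {"delta_pos": [0,0,0],"rot": [0,0,0.015],"fingers": 1},
    {"delta_pos": [0,0,0],"rot": [0,0,0.015],"fingers": 1},
    {"delta_pos": [0,0,0],"rot": [0,0,0.015],"fingers": 1},
    {"delta_pos": [0,0,0],"rot": [0,0,0.015],"fingers": 1},
    {"delta_pos": [0,0,0],"rot": [0,0,0.015],"fingers": 1},
    {"delta_pos": [0,0,0],"rot": [0,0,0],"fingers": 1},
  ],
)

```text
clock: 10.25
tcp_pos: [0.5799, 0.1921, 0.0806]
orientation: [0.001, 0.541, 0.841, 0.003]
wrist_force: [3.3, 3.9, 2.5]
finger_gap: 0.0094
```

```bash
python3 -c "
from h import *
plan([.5776,.1906,.0805],6.5);print(env.get_state()['joint_pos'].round(3))"
```

```text
tcp [0.5799 0.1921 0.0806] yaw_y 24.52 tilt [ 0.0047  0.003  -1.    ] F [3.3 3.9 2.5] T [ 0.93 -0.77  0.01] gap 0.0094 t 10.25
shift units [-0.02 -0.13  0.01] rot z units 0.0501
[ 0.188  0.459 -0.118  0.989  0.002  1.33 ]
```

Call:
arm_command(
  rows=[
    {"delta_pos": [0,-0.05,0],"rot": [0,0,0.01],"fingers": 1},
    {"delta_pos": [0,-0.05,0],"rot": [0,0,0.01],"fingers": 1},
    {"delta_pos": [0,0,0],"rot": [0,0,0.01],"fingers": 1},
    {"delta_pos": [0,0,0],"rot": [0,0,0.008],"fingers": 1},
    {"delta_pos": [0,0,0],"rot": [0,0,0],"fingers": 1},
  ],
)

```text
clock: 10.75
tcp_pos: [0.5792, 0.1921, 0.0807]
orientation: [0.001, 0.636, 0.771, 0.004]
wrist_force: [5.9, 5.6, -0.5]
finger_gap: 0.0092
```

```bash
python3 -c "
from h import *
plan([.5776,.1906,.0805],6.5)"
```

```text
tcp [0.5792 0.1921 0.0807] yaw_y 10.94 tilt [ 0.0069  0.0046 -1.    ] F [ 5.9  5.6 -0.5] T [ 1.46 -1.44  0.08] gap 0.0092 t 10.75
shift units [-0.06 -0.09  0.01] rot z units 0.0123
```

Call:
arm_command(
  rows=[
    {"delta_pos": [0,0,0],"rot": [0,0,0.008],"fingers": 1},
    {"delta_pos": [0,0,0],"rot": [0,0,0.006],"fingers": 1},
    {"delta_pos": [0,0,0],"rot": [0,0,0],"fingers": 1},
  ],
)

```text
clock: 11.05
tcp_pos: [0.5796, 0.1921, 0.0808]
orientation: [0.001, 0.67, 0.743, 0.004]
wrist_force: [7.6, 6.2, -1.4]
finger_gap: 0.0093
```

```bash
python3 -c "
from h import *
plan([.5776,.1906,.0805],6.5)"
```

```text
tcp [0.5796 0.1921 0.0808] yaw_y 5.91 tilt [ 0.0076  0.0045 -1.    ] F [ 7.6  6.2 -1.4] T [ 1.39 -1.64  0.17] gap 0.0093 t 11.05
shift units [-0.06 -0.11  0.01] rot z units -0.0016
```

Call:
arm_command(
  rows=[
    {"delta_pos": [0,-0.04,0],"rot": [0,0,0.008],"fingers": 1},
    {"delta_pos": [0,-0.04,0],"rot": [0,0,0.008],"fingers": 1},
    {"delta_pos": [0,0,0],"rot": [0,0,0],"fingers": 1},
  ],
)

```text
clock: 11.35
tcp_pos: [0.58, 0.1918, 0.0809]
orientation: [0.003, 0.706, 0.708, 0.005]
wrist_force: [12.6, 5.8, -5.3]
finger_gap: 0.0094
```

```bash
python3 -c "
from h import *
plan([.5776,.1906,.0805],6.5)"
```

```text
tcp [0.58   0.1918 0.0809] yaw_y 0.17 tilt [ 0.0114  0.004  -0.9999] F [12.6  5.8 -5.3] T [ 1.21 -2.8   0.57] gap 0.0094 t 11.35
shift units [-0.06 -0.12  0.02] rot z units -0.0176
```

Torque about the key's axis rose from 0.08 to 0.57 N·m, so the barrel is at its stop. I'll press lightly home, then release and lift.

Call:
arm_command(
  rows=[
    {"delta_pos": [0,0,0.08],"rot": [0,0,0],"fingers": 1},
    {"delta_pos": [0,0,0],"rot": [0,0,0],"fingers": 1},
  ],
)

```text
clock: 11.55
tcp_pos: [0.5802, 0.1918, 0.0808]
orientation: [0.003, 0.706, 0.709, 0.006]
wrist_force: [9.0, 5.1, 3.2]
finger_gap: 0.0094
```

Call:
arm_command(
  rows=[
    {"delta_pos": [0,0,0],"rot": [0,0,0],"fingers": 0.5},
    {"delta_pos": [0,0,0],"rot": [0,0,0],"fingers": 0.5},
    {"delta_pos": [0,0,0],"rot": [0,0,0],"fingers": 0.5},
    {"delta_pos": [0,0,0],"rot": [0,0,0],"fingers": 0.5},
    {"delta_pos": [0,0,-0.5],"rot": [0,0,0],"fingers": 0.5},
    {"delta_pos": [0,0,-1],"rot": [0,0,0],"fingers": 0.5},
    {"delta_pos": [0,0,-1],"rot": [0,0,0],"fingers": 0.5},
    {"delta_pos": [0,0,-1],"rot": [0,0,0],"fingers": 0.5},
    {"delta_pos": [0,0,-1],"rot": [0,0,0],"fingers": 0.5},
    {"delta_pos": [0,0,-1],"rot": [0,0,0],"fingers": 0.5},
    {"delta_pos": [0,1,0],"rot": [0,0,0],"fingers": 0.5},
    {"delta_pos": [-1,0,0],"rot": [0,0,0],"fingers": 0.5},
    {"delta_pos": [-1,0,0],"rot": [0,0,0],"fingers": 0.5},
  ],
)

```text
clock: 12.85
tcp_pos: [0.5945, 0.1497, 0.1886]
orientation: [0.0, 0.706, 0.708, 0.0]
wrist_force: [-0.7, 0.5, -0.3]
finger_gap: 0.0427
```

```bash
python3 - <<'E'
from h import *
plan([.45,-.05,.2],0)
E
```

```text
tcp [0.5945 0.1497 0.1886] yaw_y 0.12 tilt [ 8.e-04  1.e-04 -1.e+00] F [-0.7  0.5 -0.3] T [-0.02 -0.01 -0.04] gap 0.0427 t 12.85
shift units [-9.97 -7.25 -0.57] rot z units 0.0003
```

Call:
arm_command(
  rows=[
    {"delta_pos": [-1,-0.7,-0.3],"rot": [0,0,0],"fingers": 0.5},
    {"delta_pos": [-1,-0.7,-0.3],"rot": [0,0,0],"fingers": 0.5},
    {"delta_pos": [-1,-0.7,-0.3],"rot": [0,0,0],"fingers": 0.5},
    {"delta_pos": [-1,-0.7,0],"rot": [0,0,0],"fingers": 0.5},
    {"delta_pos": [-1,-0.7,0],"rot": [0,0,0],"fingers": 0.5},
    {"delta_pos": [-1,-0.7,0],"rot": [0,0,0],"fingers": 0.5},
    {"delta_pos": [-1,-0.7,0],"rot": [0,0,0],"fingers": 0.5},
    {"delta_pos": [-1,-0.7,0],"rot": [0,0,0],"fingers": 0.5},
    {"delta_pos": [-1,-0.7,0],"rot": [0,0,0],"fingers": 0.5},
    {"delta_pos": [-1,-0.7,0],"rot": [0,0,0],"fingers": 0.5},
  ],
)

```text
clock: 13.85
tcp_pos: [0.4536, -0.051, 0.2066]
orientation: [0.0, 0.707, 0.707, 0.0]
wrist_force: [0.0, 0.1, 0.5]
finger_gap: 0.0427
```

```bash
python3 - <<'E'
from h import *
a,d=env.read_camera("top");b,e=env.read_camera("side")
cv2.imwrite("pics/top3raw.png",a);np.save("pics/top3.npy",d)
cv2.imwrite("pics/chk.png",np.hstack([cv2.resize(a[165:221,195:251],(400,400),interpolation=2),cv2.resize(b[130:210,290:370],(400,400),interpolation=2)]))
P=cloud("top",d);z=P[...,2];k=np.zeros(d.shape,bool);k[170:215,200:250]=1
m=k&(z>.085)&(z<.2)&(d>0);print(m.sum(),"max z",z[m].max(),np.percentile(z[m],[50,90]))
for c in cv2.findContours(m.astype(np.uint8),0,1)[0]: print(cv2.minAreaRect((ray("top",c[:,0],.11)[:,:2]*1000).astype(np.float32)))
E
```

```text
124 max z 0.1187462873820958 [0.10957751 0.11491782]
((575.3663330078125, 185.89700317382812), (36.10062026977539, 14.264556884765625), 89.67948913574219)
```

View pics/chk.png

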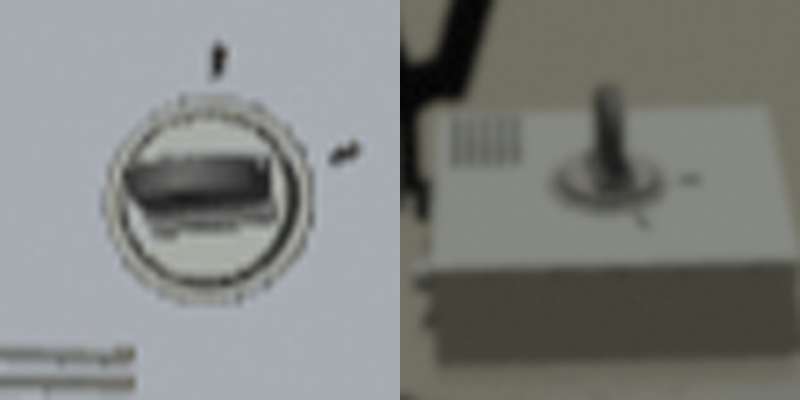

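The left crop shows the grip lying across the barrel, but the collar edge, from about (155,235) to (275,215), slopes differently from the grip top. The side crop shows the key standing in the barrel. I'll check turn and seating more closely.

```bash
python3 - <<'E'
from h import *
a=cv2.imread("pics/top3raw.png");b,_=env.read_camera("side")
cv2.imwrite("pics/chk2.png",np.hstack([cv2.resize(a[176:210,207:243],(400,378),interpolation=2),cv2.resize(b[142:176,318:354],(400,378),interpolation=2)]))
d=np.load("pics/top3.npy");P=cloud("top",d);z=P[...,2]
np.set_printoptions(linewidth=200)
print((z[182:200,210:238]*1000).round().astype(int))
def px(n,p):
    c=env.get_calibration(n);x=np.array(c["mtx"])@(np.array(c["R"])@p+c["t"]);return (x/x[2])[:2].round(1)
for zz in(.066,.072,.116): print(zz,px("top",[.5776,.1906,zz]),px("side",[.5776,.1906,zz]))
g=cv2.cvtColor(a,6);print(g[182:202,210:236])
E
```

```text
[[  59   60   56   58   61   63   61   59   60   60   56   67   67   67   63   63   62   65   52   60   61   62   61   59   59   57   59   59]
 [  56   54   60   59   63   65   64   58   66   62   65   63   63   61   65   65   67   62   66   69   44   60   63   59   59   63   57   57]
 [  58   60   56   61   63   65   57   65   61   65   66   63   64   65   68   66   65   65   62   67   66   32   51   62   64   60   56   60]
 [  63   60   59   59   59   57   65   69   64   61   63   62   61   66   65   65   64   65   66   65   66   63   27   39   60   60   60   59]
 [  61   60   65   61   58   63   67   65   65   68   64   66   68   63   64   66   60   64   62   68   65   62   63   27   61   65   60   56]
 [  60   64   63   60   63   64   61 1096   64  113  115  116  114  116  114  116  110  105  106   73   72   73   68   67   31   59   62   62]
 [  58   58   59   58  110  111  113  110  118  112  113  110  113  115  112  110  108  109  107  102   99   68   67   63   63   29   61   61]
 [  62   60   61  106  108  114  113  113  113  112  115  119  114  117  112  109  111  106  106  1
[... 3017 characters left out ...]
 105 104 109 108 107 105 108  98  96  88  93 105 142  49]
 [141 150  76 157 170 149 119 110 115 110  99  94  86  86  93  90 101  99 124 134 133 126 127 148 104  48]
 [137 163 111 126 172 170 124 105  96 104 134 132 126 126 127 126 132 135 151 171 170 170 170 153  64  66]
 [152 151 139  89 145 170 151 137 129 139 169 168 169 170 170 170 170 170 169 169 170 170 169 111  48 115]
 [170 140 158 100  87 170 169 170 169 169 169 169 168 169 170 169 170 170 169 170 169 170 142  65  76 155]
 [170 157 153 149  83 134 155 169 168 167 169 170 170 170 170 170 170 170 169 170 168 143  83  65 134 151]
 [170 172 125 153 134  85 105 155 169 169 169 170 170 170 171 169 169 168 169 169 141  83  61 119 156 127]]
```

View pics/chk2.png

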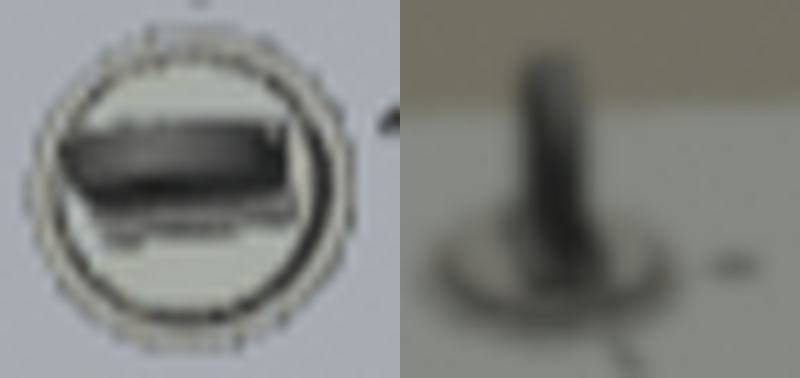

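```bash
python3 - <<'E'
from h import *
P=cloud("top",np.load("pics/top3.npy"))[180:205,205:240].reshape(-1,3);z=P[:,2]
for lo,hi in((.078,.13),(.1,.13),(.0695,.0745)):
    q=P[(z>lo)&(z<hi)];q=q[np.hypot(*(q[:,:2]-[.5776,.1906]).T)<.024]
    r=cv2.minAreaRect((q[:,:2]*1000).astype(np.float32));v=np.linalg.svd(q[:,:2]-q[:,:2].mean(0))[2][0]
    print(lo,len(q),q.mean(0).round(4),"pca",np.degrees(np.arctan2(v[1],v[0])).round(1),r)
# unit edges: orientation from its top face
im=cv2.imread("pics/top0.png");d=np.load("pics/top0.npy");Z=cloud("top",d)[...,2]
m=np.zeros(d.shape,np.uint8);m[140:250,180:275]=((Z>.05)&(Z<.07))[140:250,180:275]
c=max(cv2.findContours(cv2.morphologyEx(m,cv2.MORPH_OPEN,np.ones((15,15))),0,1)[0],key=cv2.contourArea);print("unit",cv2.minAreaRect((ray("top",c[:,0],.06)[:,:2]*1000).astype(np.float32)))
E
```

```text
0.078 132 [0.5759 0.187  0.1049] pca -83.6 ((576.9146728515625, 188.6192169189453), (10.65696907043457, 35.301361083984375), 3.828399896621704)
0.1 96 [0.5767 0.1882 0.1105] pca -83.7 ((576.9807739257812, 189.13172912597656), (10.504434585571289, 32.953834533691406), 4.583446025848389)
0.0695 44 [0.5715 0.1876 0.0715] pca -72.0 ((571.6806640625, 185.79208374023438), (17.713512420654297, 37.586334228515625), 33.10358810424805)
unit ((576.2825317382812, 190.18960571289062), (150.6655731201172, 180.07254028320312), 86.47813415527344)
```

The collar face is at about 0.0715 m, so the key is fully home. The key's yaw is about -84 to -86°. The expected value with the barrel at its stop is -3.5° - 68.75° - about 12° of play, or -84.5°. The robot is clear, so I'm handing in.

```bash
python3 -c "
from workcell import env
print(env.hand_in())"
```

```text
the job is handed in; nothing more can be done
None
```

I took the flat-grip key out of its block, put it fully home in the keyhole and turned it clockwise to the stop. I left it there and moved the arm clear. The job was handed in about 14 s into the 45 s limit.

**Seating:** the key touched down with about 12 N at the predicted height. After release, the collar measured about 71.5 mm up against 72 mm nominal, and the grip stood upright.

**Turn to the stop:** torque rose from 0.08 to 0.57 N·m, well above the barrel's 0.06 N·m friction. The key's final angle was -84 to -86°, against -84.5° expected with the barrel at its stop.

**Disagreements:**
- A first, rougher angle estimate from the top camera gave about -90°. The 3D points corrected it.
- A fit to the collar alone gave -72°, but it had few points and I did not rely on it.
- The switch angle itself was only inferred from the key, not seen directly.

**Round-grip key:** the arm never went near it, though I took no separate final picture of it.

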